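# Line up spectacles on the fitting chart

### The arm

A 6-joint arm with a two-finger parallel gripper is mounted at the origin on the work surface. World frame = base frame: x ahead of the robot, y to its left, z up, the work surface at z = 0. Lengths are in m, angles in degrees, forces in N, time in s.
With the tool pointing down it reaches from about 0.35 to 0.875 m from the base axis. Payload 4.2 kg.
Tool frame: the origin (TCP) lies between the finger pads; the fingertips stand 17 mm ahead of it and the grasp point (between the pads) lies 2 mm behind it; z points along the fingers, y is the direction in which the jaws open and shut (so a half turn about z gives the same grasp; the last joint's range is limited). The gripper opens to 87 mm and grips with 3 to 60 N. Pads are 19 mm wide; open, the fingers measure 117 mm over their backs; the gripper's body (75 mm by 190 mm) begins 51 mm behind the grasp point.
Start: joints at [-61.559, 22.042, 0.453, 0, -68.411, -14.817], TCP at [0.147, -0.607, 0.24] pointing down, gripper open.
Joint ranges: [-179.83, 179.83], [-69.29, 118.12], [-61.27, 80.66], [-181.25, 117.63], [-171.15, -9.14], [-177.46, 177.46]. Speed limits (degrees/s): [159.86, 159.86, 180, 180, 180, 180].

### API

Orientations are given as a 3x3 rotation matrix whose columns are the frame's x, y, z axes.
In Python, from station import r gives the robot as it stands.
- The arm moves only by the shell command python3 -m creep 'ROWS'. ROWS is JSON, a list of rows, each a list of 7 numbers: the opening, from 0 (shut) to 1 (fully open), then the shift along the tool's x, y, z scaled (see below), then the turn, a rotation vector about the tool's x, y, z scaled (see below). A call has 1 to 5 rows; each row is the pose to reach, as a shift and turn from the pose measured when the call began, along the tool's axes at that moment, turning the shorter way round; what a row does not reach only later rows make up. The controller multiplies each number of a shift by 300 mm and each number of a turn by 180 degrees. A row lasts 1/12 s, in which the tool goes at most 41.7 mm and 7.16 degrees, less where a joint would pass 70% of its speed; a pose out of reach is approached as far as the arm can. A call with a number of a shift or a turn outside -1 to 1 is refused whole. A call with a gripper value outside its range is refused whole. The fingers move at their own pace and stop on an object; the grip force is fixed at half the most. Time passes only in rows, so rows that repeat a pose let the fingers close. It gives the time, the measured TCP pose, the force and the opening at its end, in the units of the state.
- r.sense(): the state, without advancing time (a new reading comes with each control period).
- r.capture(name): name is "scene" or "top"; returns the picture (480x640x3 uint8, blue, green, red); there is no depth.
- r.camera_model(name): a dict with "mtx" (3x3 intrinsics, pixels), "dist" ([k1, k2, p1, p2, k3] as OpenCV has them; the pictures are not rectified), "R" (3x3) and "t" (3): a world point X has camera coordinates R X + t. Camera axes: x right, y down, z forward; pixel columns grow to the right and rows downward; lengths in m; the calibration is good to about 2 mm. A picture is of the moment at which its call begins. camera_model takes no time and is no camera call.
- r.finish_job(): hands the job in, once; it reports no verdict.
Trained networks look in the newest picture that a camera, given by its name, has taken for a name from the list of things; names that differ only in an ending like _2 or _b are one class to them, and where a whole thing is asked for, a point or a joint stands for the part that bears it (a point fixed in the world has none). Each returns a list of dicts, best first, with "score" (0 to 1); they miss things now and then, are a little off and sometimes report something else, mostly with a low value. They report only what shows in the picture. A call takes as long as a camera call. They do not tell look-alikes from the thing itself.
- r.recognise(camera, target): "rect" ([left, top, right, bottom] as shares, 0 to 1, of the picture: columns of its width, rows of its height, round what is visible of it).
- r.outline_of(camera, target): "pixels" (480x640 bool, what is visible of it) and "rect" ([left, top, right, bottom] as shares, 0 to 1, of the picture: columns of its width, rows of its height, round what is visible of it).
The state is a dict: "time_s": time; "joints": joint angles; "joint_velocities": joint speeds; "effort": joint torques, N m; "tcp_pos": TCP position; "ee_rot": TCP orientation; "wrist_force": force on the tool from outside, world axes, zero at the start; "moment": the same for the moment, N m; "gripper_width": opening from 0.0 (shut) to 1.0 (fully open).
Only numpy, scipy, OpenCV 4.12 (cv2) and the standard library are available. Lean on these libraries where they do the work, as an engineer would, in place of code of your own. Each camera call takes 0.05 s, during which the arm holds its last target.

### The job

Line the folded spectacles up on the fitting chart so the lens centres can be read off: with your fingertips push them along the mat, away from the robot, until both lower rims lie on the red base line and the bridge is centred on the black centre line. Push gently and keep them lying flat; do not pinch them or pick them up, and leave the spectacle case, lens carton and spray bottle where they stand.

Things in the scene. Friction and masses are not known exactly. Their poses are not given: they have to be found in the camera images.
- chart: Fixed desk mat 320 x 500 mm, 2 mm thick (top at z = +2 mm), white sheet printed on it. Origin: on the underside, where the red base line (chart x = 0; 400 x 2 mm) crosses the black centre line (chart y = 0; 255 x 2 mm). Chart x runs along the centre line away from the robot, y along the base line to the left. The mat spans chart x -170 to +150 mm, y -250 to +250 mm. Other lines are print only.
- spectacles: Loose brown spectacles, about 32 g, folded, face down, lower rims towards the robot. Origin: on the underside, mid front between the lenses. x from lower rims (-24 mm) to brow (+24 mm), y to the left, z up. Outer sides at y = +-68 mm. Rims 6 mm thick, lower edges and sides nearly straight; folded temples reach z = 19 mm. Centre of mass at about x = +5, y = 0 mm. They slide with plain friction.
- left_rim_low (a point): Lowest point of the left (+y) rim, on its outer edge: spectacles x = -24 mm, y = +37 mm, 3 mm above the underside. Must come to lie over the red base line.
- right_rim_low (a point): Lowest point of the right (-y) rim, on its outer edge: spectacles x = -24 mm, y = -37 mm, 3 mm above the underside. Must come to lie over the red base line.
- case: Bystander: loose dark blue hard spectacle case, 62 x 162 x 38 mm, 150 g, long side along its y; origin at the centre of its underside. It stands on the mat's far strip.
- lens_carton: Bystander: loose white and teal lens carton, 34 x 112 x 56 mm high, 120 g, long side along its y; origin at the centre of its underside. It stands on the mat's far strip.
- spray: Bystander: loose small light blue lens spray bottle with a white cap, 33 mm across, 94 mm high, 60 g; origin at the centre of its underside. It stands on the mat's far strip.
Mind the look-alikes: they are no part of the job. Of the things like the spectacles, leave any that is turquoise; of the rest the larger one is meant.

How it is judged:
By the outcome, as a careful person would: the job done as asked, in the order asked, and still so for the second after the job is handed in, with the robot touching nothing.
It also fails if it takes over 72 s, if anything falls off the work surface, if the arm or the gripper's body presses on something with over 40 N, if the wrist force passes 120 N, or if a joint passes its speed limit or range.

## Working session

There is one attempt and no reset: what is moved stays moved. The work goes in short steps, Python scripts to look and compute and a shell command to move; the robot and the scene stay as the last step left them, time stands still between calls to the robot, and variables do not carry over. Pictures are saved under pics/ and viewed, and the job is handed in when it is done.

```bash
ls; mkdir -p pics; python3 - <<'E'
from station import r
import cv2
s=r.sense();print(s)
for c in("scene","top"):
    cv2.imwrite(f"pics/{c}0.png",r.capture(c)); m=r.camera_model(c); print(c,m)
    for t in("spectacles","chart","case","lens_carton","spray"):
        print(t,[(round(d['score'],2),[round(float(v)*k) for v,k in zip(d['rect'],(640,480,640,480))]) for d in r.recognise(c,t)])
print(r.sense()['time_s'])
E
```

```text
pics
{'time_s': 0.0, 'joints': array([-6.15566804e+01,  2.20905115e+01,  3.79133739e-01, -3.07058579e-02,
       -6.84101118e+01, -1.48161103e+01]), 'joint_velocities': array([-0.06980174,  0.0690189 ,  0.04115964,  0.06247084,  0.06768919,
       -0.0465492 ]), 'effort': array([ 6.08314658e-04, -3.90668249e+01,  1.87400848e+01,  4.21975538e+00,
        1.08674134e-02, -2.04790767e-04]), 'tcp_pos': array([ 0.14713994, -0.60684612,  0.23845333]), 'ee_rot': array([[-9.71895772e-01, -2.35410877e-01, -5.71729048e-04],
       [-2.35411563e-01,  9.71893502e-01,  2.10173577e-03],
       [ 6.08882857e-05,  2.17725974e-03, -9.99997628e-01]]), 'wrist_force': array([-0.24298774,  0.76683398, -0.14201898]), 'moment': array([ 0.01074292, -0.06909062, -0.0154158 ]), 'gripper_width': 1.000716023809994}
scene {'mtx': array([[553.2067032 ,   0.        , 323.93042449],
       [  0.        , 553.2067032 , 246.03496055],
       [  0.        ,   0.        ,   1.        ]]), 'dist': array([0.03960291, 0.        , 0.        , 0.        , 0.        ]), 'R': array([[ 0.23758602,  0.9713536 , -0.00500752],
  
[... 439 characters left out ...]
.        , 310.76389808],
       [  0.        , 446.58719869, 242.21657971],
       [  0.        ,   0.        ,   1.        ]]), 'dist': array([-0.01716097,  0.        ,  0.        ,  0.        ,  0.        ]), 'R': array([[-0.01408171, -0.99982013, -0.01270492],
       [-0.99756509,  0.01491567, -0.06812796],
       [ 0.06830521,  0.01171463, -0.99759569]]), 't': array([0.02920218, 0.53196482, 0.79080443])}
spectacles [(0.73, [299, 322, 340, 364]), (0.71, [291, 206, 371, 247]), (0.65, [414, 317, 445, 390]), (0.64, [179, 122, 245, 156])]
chart [(0.67, [173, 115, 447, 295])]
case [(0.83, [347, 108, 434, 149])]
lens_carton [(0.78, [178, 123, 245, 155])]
spray [(0.8, [299, 116, 313, 147])]
0.6
```

View pics/scene0.png

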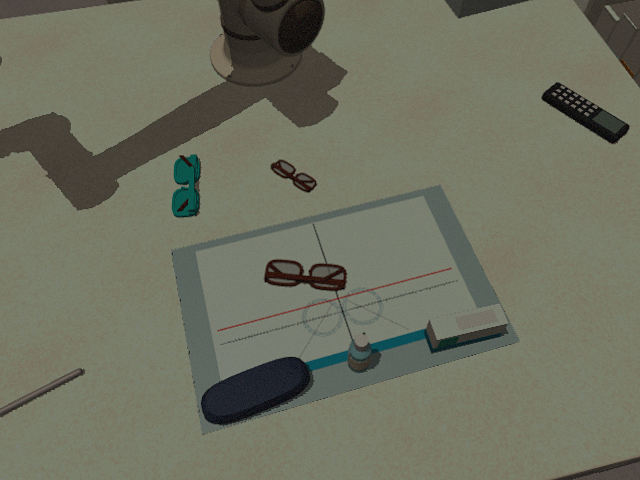

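View pics/top0.png

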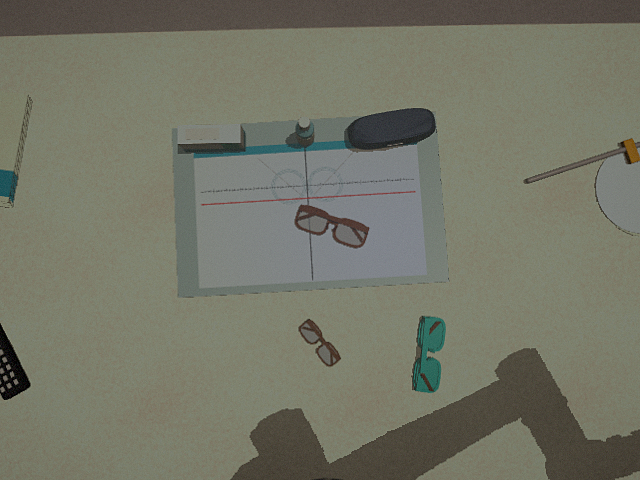

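The target is the larger brown pair, lying on the chart at top (331,226). It is yawed and sits right of the centre line. The red line runs (202,204)-(415,192) and the centre line (306,148)-(313,280). The small brown pair and the turquoise pair are the decoys.

```bash
cat > h.py <<'E'
from station import r
import cv2, numpy as np
def proj(X,m):
    return cv2.projectPoints(np.float64(X).reshape(-1,1,3),cv2.Rodrigues(m['R'])[0],m['t'],m['mtx'],m['dist'])[0].reshape(-1,2)
def unproj(p,z,m):
    u=cv2.undistortPoints(np.float64(p).reshape(-1,1,2),m['mtx'],m['dist']).reshape(-1,2)
    d=np.c_[u,np.ones(len(u))]@m['R']; c=-m['R'].T@m['t']
    return (c+d*((z-c[2])/d[:,2])[:,None])[:,:2]
def fitline(P):
    for _ in range(4):
        vx,vy,x,y=cv2.fitLine(np.float32(P),cv2.DIST_HUBER,0,.001,.001).ravel()
        d=abs((P[:,0]-x)*vy-(P[:,1]-y)*vx); P=P[d<max(.003,2*np.median(d))]
    return np.array([vx,vy]),np.array([x,y])
def chart(img,m):
    b,g,rr=[img[...,i].astype(int) for i in range(3)]
    red=(rr-g>60)&(rr-b>40)
    ys,xs=np.nonzero(red); 
    return red
def specs(cam,near,rect=None):
    best=None
    for d in r.outline_of(cam,'spectacles'):
        ys,xs=np.nonzero(d['pixels']); 
        if len(xs)==0: continue
        e=np.hypot(xs.mean()-near[0],ys.mean()-near[1])
        if best is None or e<best[0]: best=(e,d['pixels'],d['score'])
    return best
E
python3 - <<'E'
from h import *
for c,n in(("top",(331,226)),("scene",(306,276))):
    img=r.capture(c); m=r.camera_model(c); b=specs(c,n); print(c,b[0],b[2],b[1].sum())
    np.save(f'mask_{c}.npy',b[1]); np.save(f'img_{c}.npy',img)
    o=img.copy(); k,_=cv2.findContours(b[1].astype(np.uint8),0,1); cv2.drawContours(o,k,-1,(0,255,0),1)
    y,x=n; 
    o=o[max(0,n[1]-75):n[1]+75,n[0]-100:n[0]+100]; cv2.imwrite(f'pics/z_{c}.png',cv2.resize(o,(800,600),interpolation=0))
E
```

```text
top 0.1111870638730873 0.79 1610
scene 1.437540818378043 0.6 1821
```

View pics/z_top.png

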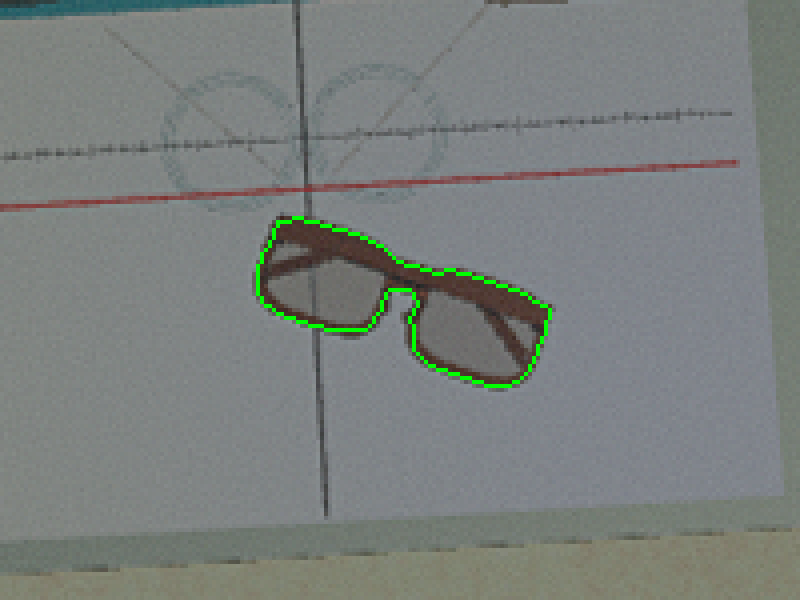

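View pics/z_scene.png

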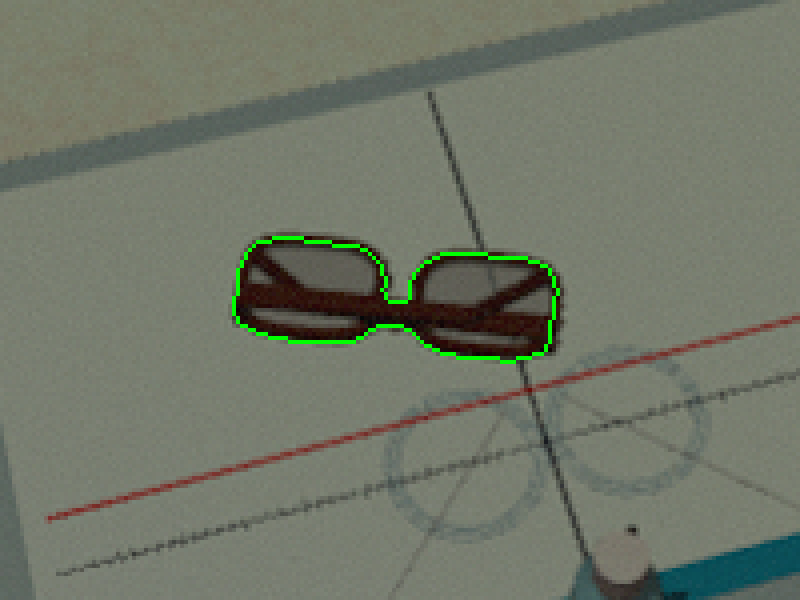

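```bash
cat >> h.py <<'E'
def chartframe(cam,img,m,mask):
    """chart origin/yaw in world as this camera sees it"""
    big=cv2.dilate(mask.astype(np.uint8),np.ones((9,9)))>0
    L=cv2.cvtColor(img,cv2.COLOR_BGR2LAB).astype(int); a=cv2.GaussianBlur(L[...,1].astype(np.float32),(0,0),1)
    bg=cv2.medianBlur(L[...,1].astype(np.uint8),15); red=(a-bg>4)&~big
    g=cv2.GaussianBlur(img.max(2),(0,0),.7).astype(float); dark=(cv2.medianBlur(img.max(2),11)-g>12)&~big
    H=dict(top=[((202,204),(415,192)),((306,150),(313,278))],scene=[((218,330),(451,268)),((315,226),(353,338))])[cam]
    out=[]
    for im,(p,q) in zip((red,dark),H):
        p,q=np.float64(p),np.float64(q); u=(q-p)/np.linalg.norm(q-p)
        ys,xs=np.nonzero(im); P=np.c_[xs,ys].astype(float); w=P-p; s=w@u; d=abs(w[:,0]*u[1]-w[:,1]*u[0])
        P=P[(d<4)&(s>4)&(s<np.linalg.norm(q-p)-4)]
        out.append(fitline(unproj(P,.002,m))+(len(P),))
    (u,p,n1),(v,q,n2)=out
    if u[1]<0:u=-u
    if v[0]<0:v=-v
    k=np.linalg.solve(np.c_[u,-v],q-p); o=p+u*k[0]
    yr=np.degrees(np.arctan2(-u[0],u[1])); yb=np.degrees(np.arctan2(v[1],v[0]))
    return o,yr,yb,n1,n2
def specpose(mask,m,guess=None,z=.005):
    k=max(cv2.findContours(mask.astype(np.uint8),0,1)[0],key=cv2.contourArea).reshape(-1,2)
    P=unproj(k,z,m)
    (cx,cy),_,_=cv2.minAreaRect((P*1000).astype(np.float32))
    c=np.array([cx,cy])/1000; 
    d=P-P.mean(0); w,V=np.linalg.eigh(d.T@d); y=V[:,1]; y=y if y[1]>0 else -y
    for _ in range(5):
        x=np.array([y[1],-y[0]]); s=(P-c)@x; t=(P-c)@y
        low=(s<-.014)&(abs(t)>.022)&(abs(t)<.052)
        A=np.c_[t[low],np.ones(low.sum())]; f=np.linalg.lstsq(A,s[low],rcond=None)[0]
        y=y+f[0]*x; y/=np.linalg.norm(y)
    x=np.array([y[1],-y[0]]); s=(P-c)@x; t=(P-c)@y
    edge=f[1]; mid=abs(s)<.014
    R_=np.median(t[mid&(t<-.055)]);L_=np.median(t[mid&(t>.055)])
    yaw=np.degrees(np.arctan2(-y[0],y[1]))
    # outline px lies half a pixel inside: report extents
    o=c+x*(edge+.024)+y*(R_+L_)/2
    return o,yaw,dict(width=L_-R_,depth=s.max()-edge,n=int(low.sum()))
def report(cam,near):
    img=r.capture(cam);m=r.camera_model(cam);b=specs(cam,near);mask=b[1]
    co,yr,yb,n1,n2=chartframe(cam,img,m,mask)
    so,yaw,info=specpose(mask,m)
    th=np.radians(yr);C=np.array([[np.cos(th),-np.sin(th)],[np.sin(th),np.cos(th)]])
    rel=C.T@(so-co)
    print(cam,'chart',co.round(4),'yaw',round(yr,2),round(yb,2),n1,n2,'| spec',so.round(4),round(yaw,2),{k:round(float(v),4) for k,v in info.items()},'| rel mm',(rel*1e3).round(1),'dyaw',round(yaw-yr,2))
    return img,mask
E
python3 - <<'E'
from h import *
report('top',(331,226));report('scene',(306,276))
for t in('case','lens_carton','spray'):
    for c in('top','scene'):
        m=r.camera_model(c);d=r.outline_of(c,t)[0];ys,xs=np.nonzero(d['pixels']);print(t,c,unproj([[xs.mean(),ys.mean()]],.03,m).round(3))
E
```

```text
top chart [0.6166 0.0266] yaw 2.65 2.61 674 204 | spec [ 0.5642 -0.0159] -18.8 {'width': 0.1319, 'depth': 0.0471, 'n': 30.0} | rel mm [-54.3 -40.1] dyaw -21.44
scene chart [0.6164 0.0272] yaw 2.51 2.52 886 201 | spec [ 0.563  -0.0158] -20.8 {'width': 0.1336, 'depth': 0.0501, 'n': 36.0} | rel mm [-55.3 -40.6] dyaw -23.3
case top [[0.733 0.03 ]]
case scene [[ 0.743 -0.131]]
lens_carton top [[0.725 0.2  ]]
lens_carton scene [[0.725 0.199]]
spray top [[0.733 0.03 ]]
spray scene [[0.726 0.031]]
```

```bash
cat >> h.py <<'E'
from scipy.spatial.transform import Rotation as Ro
def plan(x,y,z,yaw):
    """numbers for a row: shift/0.3, rotvec/180 to reach TCP x,y,z, tool pointing down, tool y axis at yaw"""
    s=r.sense();R0=s['ee_rot'];t=np.radians(yaw)
    Y=np.array([-np.sin(t),np.cos(t),0]);Z=np.array([0,0,-1.]);R1=np.c_[np.cross(Y,Z),Y,Z]
    d=R0.T@(np.array([x,y,z])-s['tcp_pos'])/.3; w=np.degrees(Ro.from_matrix(R0.T@R1).as_rotvec())/180
    print('t',round(s['time_s'],2),'tcp',s['tcp_pos'].round(4),'F',s['wrist_force'].round(2),'grip',round(s['gripper_width'],3),'yaw',round(np.degrees(np.arctan2(-R0[0,1],R0[1,1])),2))
    print('row',d.round(4).tolist(),w.round(4).tolist())
E
python3 -c "
from h import *
plan(.534,-.115,.22,-19.5);plan(.34,-.36,.22,-3)"
```

```text
t 1.3 tcp [ 0.1473 -0.6074  0.2395] F [ 0.06  0.05 -0.61] grip 1.003 yaw 13.63
row [-1.6395, 1.2914, 0.0651] [0.0, -0.0, 0.184]
t 1.3 tcp [ 0.1473 -0.6074  0.2395] F [ 0.06  0.05 -0.61] grip 1.003 yaw 13.63
row [-0.8187, 0.6501, 0.0651] [0.0, -0.0, 0.0924]
```

```bash
python3 -m creep '[[0,-0.52,0.42,0.04,0,0,0.08],[0,-0.52,0.42,0.04,0,0,0.08],[0,-0.52,0.42,0.04,0,0,0.08],[0,-0.52,0.42,0.04,0,0,0.08],[0,-0.52,0.42,0.04,0,0,0.08]]'; python3 -c "
from h import *
plan(.534,-.115,.22,-19.5)"
```

```text
time_s: 1.72
tcp_pos: [0.27, -0.4464, 0.2276]
ee_rot: [[-1.0, 0.014, 0.0], [0.014, 1.0, -0.0], [-0.0, -0.0, -1.0]]
wrist_force: [0.5, 0.3, -0.1]
gripper_width: 0.702
t 1.72 tcp [ 0.27   -0.4464  0.2276] F [ 0.5   0.3  -0.12] grip 0.702 yaw -0.8
row [-0.8647, 1.1169, 0.0253] [-0.0, 0.0001, 0.1039]
```

```bash
python3 -m creep '[[0,-0.76,0.98,0.025,0,0,0.104],[0,-0.76,0.98,0.025,0,0,0.104],[0,-0.76,0.98,0.025,0,0,0.104],[0,-0.76,0.98,0.025,0,0,0.104],[0,-0.76,0.98,0.025,0,0,0.104]]'; python3 -c "
from h import *
plan(.534,-.115,.12,-19.5)"
```

```text
time_s: 2.13
tcp_pos: [0.3915, -0.2944, 0.2241]
ee_rot: [[-0.942, 0.335, 0.001], [0.335, 0.942, -0.001], [-0.001, -0.0, -1.0]]
wrist_force: [0.6, 0.1, -0.7]
gripper_width: 0.326
t 2.13 tcp [ 0.3915 -0.2944  0.2241] F [ 0.63  0.06 -0.71] grip 0.326 yaw -19.55
row [-0.247, 0.7226, 0.3471] [-0.0, 0.0004, -0.0003]
```

```bash
python3 -m creep '[[0,-0.247,0.722,0.347,0,0,0],[0,-0.247,0.722,0.347,0,0,0],[0,-0.247,0.722,0.347,0,0,0],[0,-0.247,0.722,0.347,0,0,0],[0,-0.247,0.722,0.347,0,0,0]]'; python3 -c "
from h import *
plan(.534,-.115,.04,-19.5)"
```

```text
time_s: 2.55
tcp_pos: [0.5097, -0.1454, 0.138]
ee_rot: [[-0.942, 0.334, 0.002], [0.334, 0.942, -0.001], [-0.002, 0.0, -1.0]]
wrist_force: [1.2, -0.5, -0.1]
gripper_width: 0.019
t 2.55 tcp [ 0.5097 -0.1454  0.138 ] F [ 1.2  -0.46 -0.12] grip 0.019 yaw -19.53
row [-0.0417, 0.1224, 0.3267] [0.0, 0.0008, -0.0001]
```

```bash
python3 -m creep '[[0,-0.042,0.122,0.327,0,0,0],[0,-0.042,0.122,0.327,0,0,0],[0,-0.042,0.122,0.327,0,0,0],[0,-0.042,0.122,0.327,0,0,0],[0,-0.042,0.122,0.327,0,0,0]]'; python3 - <<'E'
from h import *
plan(.534,-.115,.022,-19.5)
cv2.imwrite('pics/s1.png',r.capture('scene'));cv2.imwrite('pics/t1.png',r.capture('top')[100:340,150:470].repeat(2,0).repeat(2,1))
E
```

```text
time_s: 2.97
tcp_pos: [0.5338, -0.115, 0.0392]
ee_rot: [[-0.943, 0.333, -0.0], [0.333, 0.943, -0.001], [-0.0, -0.001, -1.0]]
wrist_force: [0.7, 0.4, 0.5]
gripper_width: 0.004
t 2.97 tcp [ 0.5338 -0.115   0.0392] F [0.67 0.43 0.55] grip 0.004 yaw -19.45
row [-0.0006, 0.0004, 0.0574] [-0.0004, 0.0, 0.0003]
```

View pics/s1.png

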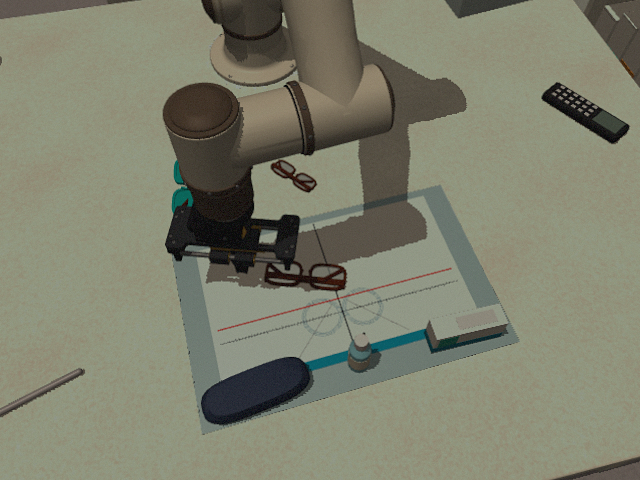

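View pics/t1.png

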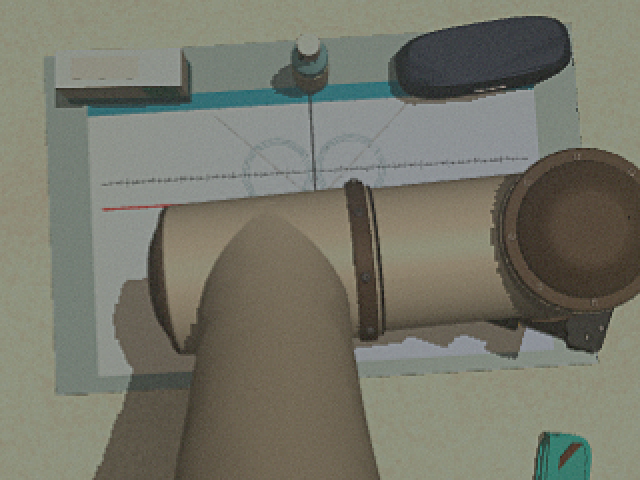

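The gripper is down at the right end of the spectacles with nothing touched (scene picture: fingers near (235,265), spectacles (265-346)). Next I lower it and push along the spectacles' own y axis.

```bash
python3 -m creep '[[0,0,0,0.02,0,0,0],[0,0,0,0.04,0,0,0],[0,0,0,0.058,0,0,0],[0,0,0.02,0.058,0,0,0],[0,0,0.04,0.058,0,0,0]]'; python3 -m creep '[[0,0,0.013,0,0,0,0],[0,0,0.026,0,0,0,0],[0,0,0.039,0,0,0,0],[0,0,0.052,0,0,0,0],[0,0,0.065,0,0,0,0]]';  python3 - <<'E'
from h import *
plan(.55,-.08,.0215,-19.5)
o=report('scene',(315,275)); i=o[0]; cv2.imwrite('pics/s2.png',cv2.resize(i[180:330,200:400],(800,600)))
E
```

```text
time_s: 3.48
tcp_pos: [0.5389, -0.1044, 0.0241]
ee_rot: [[-0.942, 0.335, 0.005], [0.335, 0.942, -0.001], [-0.005, 0.001, -1.0]]
wrist_force: [0.0, 0.0, 0.5]
gripper_width: 0.004
time_s: 3.9
tcp_pos: [0.5456, -0.0855, 0.0242]
ee_rot: [[-0.942, 0.335, 0.005], [0.335, 0.942, -0.001], [-0.005, 0.001, -1.0]]
wrist_force: [-0.2, -0.9, -0.3]
gripper_width: 0.006
t 3.9 tcp [ 0.5456 -0.0855  0.0242] F [-0.21 -0.94 -0.32] grip 0.006 yaw -19.57
row [-0.0077, 0.0224, 0.009] [0.0002, 0.0015, -0.0004]
scene chart [0.6165 0.0272] yaw 2.5 2.52 886 154 | spec [ 0.5735 -0.0113] -5.55 {'width': 0.1299, 'depth': 0.0534, 'n': 37.0} | rel mm [-44.7 -36.6] dyaw -8.05
```

View pics/s2.png

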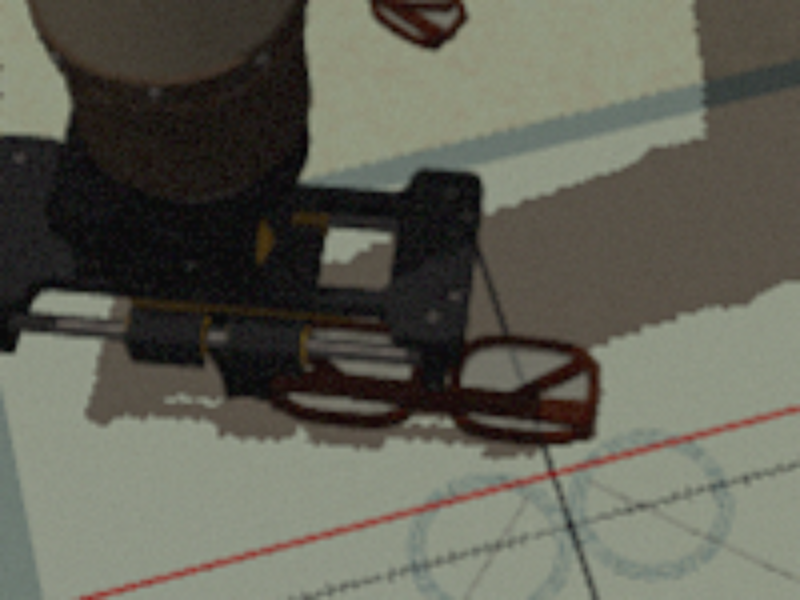

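```bash
python3 -m creep '[[0,0,-0.015,0,0,0,0],[0,0,-0.015,0.006,0,0,0],[0,0,-0.015,0.014,0,0.0015,0],[0,0,-0.015,0.016,0,0.0015,0]]'; python3 -c "
from h import *
plan(.5456,-.0855,.0205,-19.5)"
```

```text
time_s: 4.33
tcp_pos: [0.5441, -0.0899, 0.0194]
ee_rot: [[-0.942, 0.335, -0.001], [0.335, 0.942, 0.0], [0.001, 0.0, -1.0]]
wrist_force: [-3.0, 0.0, 6.7]
gripper_width: 0.004
t 4.33 tcp [ 0.5441 -0.0899  0.0194] F [-2.99  0.05  6.68] grip 0.004 yaw -19.55
row [0.0001, 0.0157, -0.0036] [0.0001, -0.0002, -0.0003]
```

```bash
python3 -m creep '[[0,0,0,-0.006,0,0,0],[0,0,0.01,-0.006,0,0,0],[0,0,0.02,-0.006,0,0,0],[0,0,0.03,-0.006,0,0,0],[0,0,0.04,-0.006,0,0,0]]'; python3 -c "
from h import *
plan(.5456,-.0855,.0212,-19.5)"
python3 -m creep '[[0,0,0.013,0,0,0,0],[0,0,0.026,0,0,0,0],[0,0,0.039,0,0,0,0],[0,0,0.052,0,0,0,0],[0,0,0.065,0,0,0,0]]';  python3 - <<'E'
from h import *
plan(.55,-.08,.0212,-19.5)
i=r.capture('scene'); cv2.imwrite('pics/s3.png',cv2.resize(i[180:330,200:400],(800,600)))
E
```

```text
time_s: 4.75
tcp_pos: [0.5481, -0.0784, 0.0212]
ee_rot: [[-0.942, 0.335, -0.001], [0.335, 0.942, 0.0], [0.001, 0.0, -1.0]]
wrist_force: [0.1, -1.6, -0.3]
gripper_width: 0.006
t 4.75 tcp [ 0.5481 -0.0784  0.0212] F [ 0.13 -1.63 -0.34] grip 0.006 yaw -19.55
row [-0.0, -0.0251, -0.0001] [0.0, -0.0003, -0.0003]
time_s: 5.17
tcp_pos: [0.5548, -0.0595, 0.0211]
ee_rot: [[-0.942, 0.334, -0.001], [0.334, 0.942, 0.0], [0.001, 0.0, -1.0]]
wrist_force: [0.1, -0.7, 0.3]
gripper_width: 0.003
t 5.17 tcp [ 0.5548 -0.0595  0.0211] F [ 0.15 -0.75  0.35] grip 0.003 yaw -19.54
row [-0.0078, -0.0697, -0.0002] [0.0, -0.0003, -0.0002]
```

View pics/s3.png

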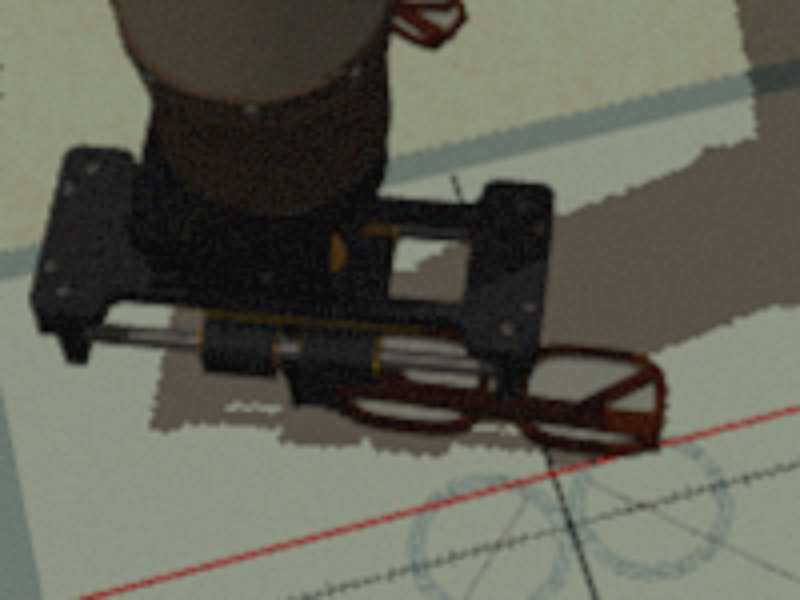

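```bash
python3 -m creep '[[0,0,0.009,0,0,0,0],[0,0,0.018,0,0,0,0],[0,0,0.023,0,0,0,0],[0,0,-0.01,0,0,0,0],[0,0,-0.08,0,0,0,0]]'; python3 -m creep '[[0,0,-0.01,-0.1,0,0,0],[0,0,-0.03,-0.2,0,0,0],[0,0,-0.1,-0.3,0,0,0],[0,0,-0.2,-0.3,0,0,0],[0,0,-0.3,-0.3,0,0,0]]'; python3 - <<'E'
from h import *
o=report('scene',(330,275)); i=o[0]; k,_=cv2.findContours(o[1].astype(np.uint8),0,1); cv2.drawContours(i,k,-1,(0,255,0),1); cv2.imwrite('pics/s4.png',cv2.resize(i[180:330,230:430],(800,600)))
E
```

```text
time_s: 5.63
tcp_pos: [0.5481, -0.0809, 0.0213]
ee_rot: [[-0.944, 0.331, 0.001], [0.331, 0.944, 0.001], [-0.001, 0.001, -1.0]]
wrist_force: [0.4, -0.6, -0.6]
gripper_width: 0.007
time_s: 6.05
tcp_pos: [0.5189, -0.167, 0.1137]
ee_rot: [[-0.944, 0.33, 0.007], [0.33, 0.944, 0.0], [-0.006, 0.003, -1.0]]
wrist_force: [1.1, -0.9, -0.2]
gripper_width: 0.004
scene chart [0.6165 0.0272] yaw 2.48 2.51 797 196 | spec [0.5785 0.022 ] -20.92 {'width': 0.1319, 'depth': 0.0492, 'n': 35.0} | rel mm [-38.2  -3.5] dyaw -23.4
```

View pics/s4.png

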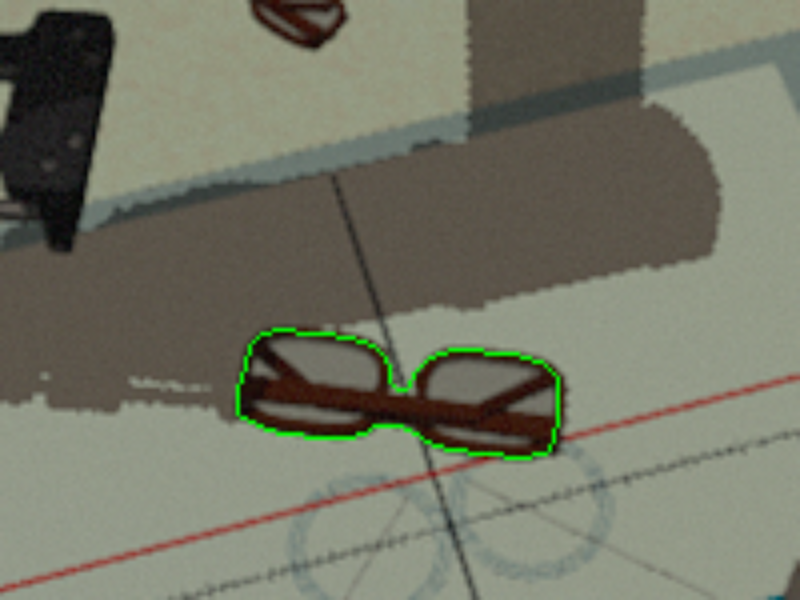

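```bash
python3 -c "
from h import *
plan(.503,.0217,.1,2.55)"
```

```text
t 6.15 tcp [ 0.5161 -0.169   0.1116] F [-0.09  1.97  0.42] grip 0.004 yaw -19.6
row [0.2544, 0.5841, 0.0393] [0.0003, 0.0003, -0.123]
```

```bash
python3 -m creep '[[0.68,0.254,0.584,0.039,0,0,-0.123],[0.68,0.254,0.584,0.039,0,0,-0.123],[0.68,0.254,0.584,0.039,0,0,-0.123],[0.68,0.254,0.584,0.039,0,0,-0.123],[0.68,0.254,0.584,0.039,0,0,-0.123]]'; python3 -c "
from h import *
plan(.503,.0217,.0212,2.55)"
```

```text
time_s: 6.57
tcp_pos: [0.5025, 0.0245, 0.0999]
ee_rot: [[-0.999, -0.047, 0.001], [-0.047, 0.999, 0.001], [-0.001, 0.001, -1.0]]
wrist_force: [0.8, -0.3, -0.1]
gripper_width: 0.3
t 6.57 tcp [0.5025 0.0245 0.0999] F [ 0.84 -0.26 -0.14] grip 0.3 yaw 2.69
row [-0.0009, -0.0096, 0.2624] [0.0004, 0.0004, 0.0008]
```

```bash
python3 -m creep '[[0.68,-0.001,-0.01,0.05,0,0,0],[0.68,-0.001,-0.01,0.1,0,0,0],[0.68,-0.001,-0.01,0.16,0,0,0.001],[0.68,-0.001,-0.01,0.22,0,0,0.001],[0.68,-0.001,-0.01,0.254,0,0,0.001]]'; python3 - <<'E'
from h import *
plan(.503,.0217,.0212,2.55)
i=r.capture('scene'); cv2.imwrite('pics/s5.png',cv2.resize(i[180:330,230:430],(800,600)))
E
```

```text
time_s: 6.98
tcp_pos: [0.5019, 0.0214, 0.0219]
ee_rot: [[-0.999, -0.044, -0.001], [-0.044, 0.999, 0.001], [0.001, 0.001, -1.0]]
wrist_force: [0.3, 0.4, 0.1]
gripper_width: 0.647
t 6.98 tcp [0.5019 0.0214 0.0219] F [0.26 0.44 0.06] grip 0.647 yaw 2.51
row [-0.0038, 0.001, 0.0024] [0.0002, -0.0004, -0.0002]
```

View pics/s5.png

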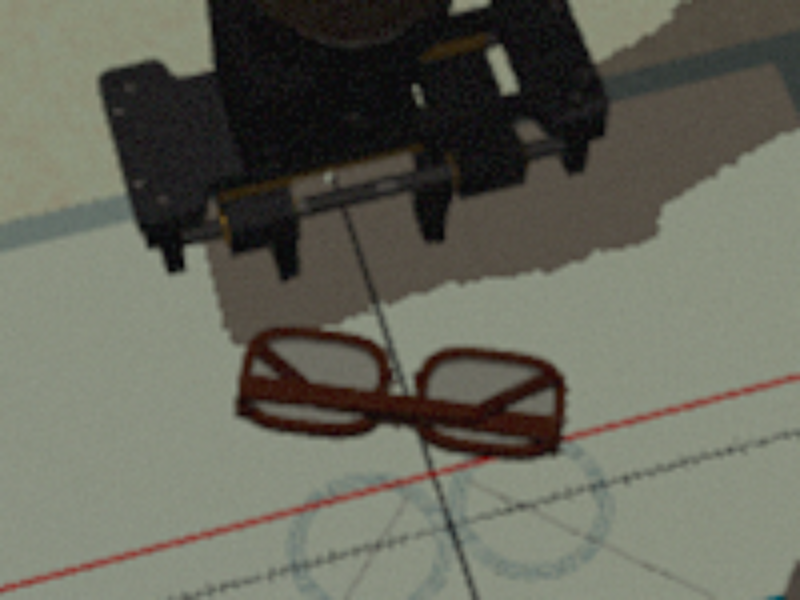

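```bash
python3 -m creep '[[0.68,-0.02,0,0.001,0,0,0],[0.68,-0.04,0,0.001,0,0,0],[0.68,-0.06,0,0.001,0,0,0],[0.68,-0.08,0,0.001,0,0,0],[0.68,-0.095,0,0.001,0,0,0]]';python3 -m creep '[[0.68,-0.015,0,0.001,0,0,0],[0.68,-0.03,0,0.001,0,0,0],[0.68,-0.045,0,0.001,0,0,0],[0.68,-0.06,0,0.001,0,0,0],[0.68,-0.075,0,0.001,0,0,0]]'; python3 - <<'E'
from h import *
plan(.56,.0247,.0212,2.55)
i=r.capture('scene'); cv2.imwrite('pics/s6.png',cv2.resize(i[180:330,230:430],(800,600)))
E
```

```text
time_s: 7.45
tcp_pos: [0.5311, 0.0224, 0.0209]
ee_rot: [[-0.999, -0.043, -0.002], [-0.043, 0.999, 0.0], [0.002, 0.0, -1.0]]
wrist_force: [0.4, -0.6, 0.3]
gripper_width: 0.681
time_s: 7.87
tcp_pos: [0.554, 0.0234, 0.0206]
ee_rot: [[-0.999, -0.043, -0.002], [-0.043, 0.999, 0.0], [0.002, 0.0, -1.0]]
wrist_force: [-0.5, 0.5, 0.3]
gripper_width: 0.68
t 7.87 tcp [0.554  0.0234 0.0206] F [-0.47  0.54  0.35] grip 0.68 yaw 2.47
row [-0.0203, 0.0036, -0.0021] [0.0001, -0.0007, -0.0004]
```

View pics/s6.png

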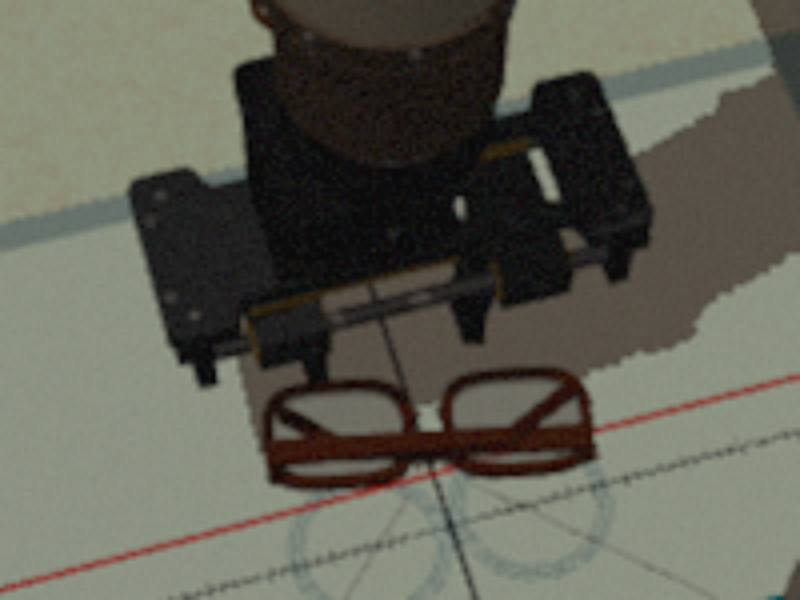

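```bash
python3 -m creep '[[0.68,-0.013,0,-0.001,0,0,0],[0.68,-0.026,0,-0.001,0,0,0],[0.68,-0.039,0,-0.001,0,0,0],[0.68,-0.05,0,-0.001,0,0,0]]'; python3 - <<'E'
from h import *
plan(.56,.0247,.0212,2.55)
o=report('scene',(340,285)); i=o[0]; cv2.imwrite('pics/s7.png',cv2.resize(i[180:330,230:430],(800,600)))
E
```

```text
time_s: 8.25
tcp_pos: [0.5705, 0.0242, 0.021]
ee_rot: [[-0.999, -0.044, -0.001], [-0.044, 0.999, 0.0], [0.001, 0.0, -1.0]]
wrist_force: [-1.1, -0.4, 0.4]
gripper_width: 0.681
t 8.25 tcp [0.5705 0.0242 0.021 ] F [-1.12 -0.38  0.36] grip 0.681 yaw 2.5
row [0.0349, 0.003, -0.0007] [0.0001, -0.0002, -0.0003]Traceback (most recent call last):
  File "<stdin>", line 3, in <module>
  File "h.py", line 66, in report
    co,yr,yb,n1,n2=chartframe(cam,img,m,mask)
                   ~~~~~~~~~~^^^^^^^^^^^^^^^^
  File "h.py", line 39, in chartframe
    out.append(fitline(unproj(P,.002,m))+(len(P),))
                       ~~~~~~^^^^^^^^^^
  File "h.py", line 6, in unproj
    u=cv2.undistortPoints(np.float64(p).reshape(-1,1,2),m['mtx'],m['dist']).reshape(-1,2)
      ~~~~~~~~~~~~~~~~~~~^^^^^^^^^^^^^^^^^^^^^^^^^^^^^^^^^^^^^^^^^^^^^^^^^^
cv2.error: OpenCV(4.12.0) /io/opencv/modules/calib3d/src/undistort.dispatch.cpp:347: error: (-215:Assertion failed) CV_IS_MAT(_src) && CV_IS_MAT(_dst) && (_src->rows == 1 || _src->cols == 1) && (_dst->rows == 1 || _dst->cols == 1) && _src->cols + _src->rows - 1 == _dst->rows + _dst->cols - 1 && (CV_MAT_TYPE(_src->type) == CV_32FC2 || CV_MAT_TYPE(_src->type) == CV_64FC2) && (CV_MAT_TYPE(_dst->type) == CV_32FC2 || CV_MAT_TYPE(_dst->type) == CV_64FC2) in function 'cvUndistortPointsInternal'
```

```bash
cat >> h.py <<'E'
CH=dict(top=(np.array([.6166,.0266]),2.63),scene=(np.array([.6165,.0272]),2.51))
def report(cam,near,name=None,box=None):
    img=r.capture(cam);m=r.camera_model(cam);b=specs(cam,near);mask=b[1]
    if name:
        o=img.copy();k,_=cv2.findContours(mask.astype(np.uint8),0,1); cv2.drawContours(o,k,-1,(0,255,0),1)
        x,y=near; cv2.imwrite(f'pics/{name}a.png',cv2.resize(img[y-75:y+75,x-100:x+100],(800,600))); cv2.imwrite(f'pics/{name}.png',cv2.resize(o[y-75:y+75,x-100:x+100],(800,600),interpolation=0))
    co,yr=CH[cam]
    so,yaw,info=specpose(mask,m)
    th=np.radians(yr);C=np.array([[np.cos(th),-np.sin(th)],[np.sin(th),np.cos(th)]])
    rel=C.T@(so-co)
    print(cam,'score',b[2],'| spec',so.round(4),round(yaw,2),{k:round(float(v),4) for k,v in info.items()},'| rel mm',(rel*1e3).round(1),'dyaw',round(yaw-yr,2))
    return img,mask
E
python3 - <<'E'
from h import *
i=r.capture('scene'); cv2.imwrite('pics/s7.png',cv2.resize(i[205:355,240:440],(800,600)))
E
```

```text
(no output)
```

View pics/s7.png

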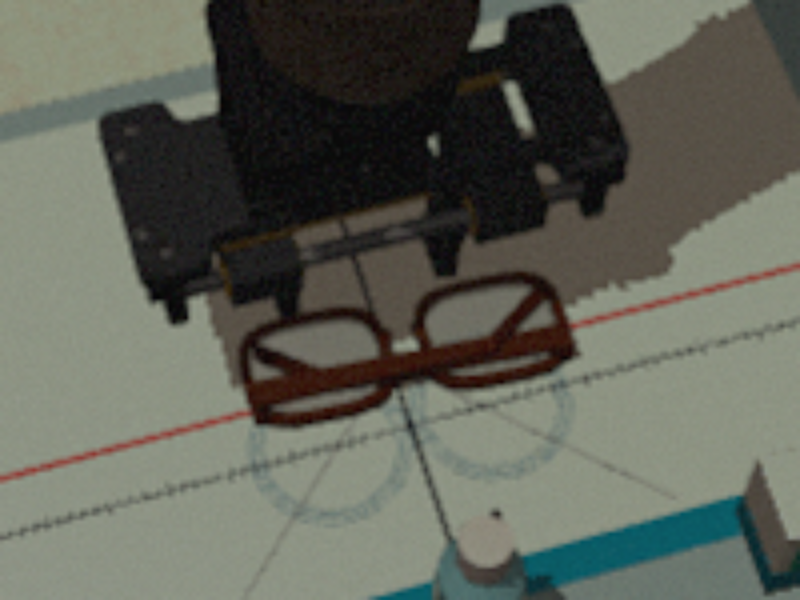

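```bash
python3 -m creep '[[0.68,0.03,0,0,0,0,0],[0.68,0.1,0,0,0,0,0],[0.68,0.2,0,-0.1,0,0,0],[0.68,0.3,0,-0.2,0,0,0],[0.68,0.36,0,-0.25,0,0,0]]'; python3 - <<'E'
from h import *
report('scene',(342,294),'s8')
plan(.56,.0247,.0212,2.55)
E
```

```text
time_s: 8.82
tcp_pos: [0.4596, 0.019, 0.0974]
ee_rot: [[-0.999, -0.044, -0.001], [-0.044, 0.999, 0.001], [0.001, 0.001, -1.0]]
wrist_force: [0.4, 0.5, 0.5]
gripper_width: 0.679
scene score 0.6 | spec [0.6081 0.0335] -1.76 {'width': 0.1353, 'depth': 0.0496, 'n': 36.0} | rel mm [-8.1  6.7] dyaw -4.27
t 8.92 tcp [0.4601 0.0193 0.0985] F [ 0.6  -0.16  1.12] grip 0.681 yaw 2.53
row [-0.3327, 0.0026, 0.2585] [0.0007, 0.0009, -0.0001]
```

View pics/s8.png

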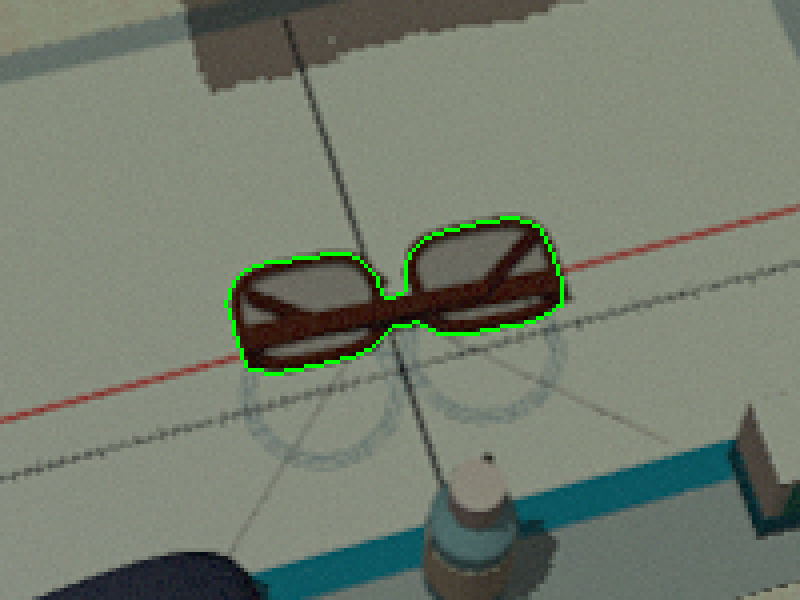

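```bash
python3 - <<'E'
from h import *
i=r.capture('top'); cv2.imwrite('pics/t8.png',i)
E
```

```text
(no output)
```

View pics/t8.png

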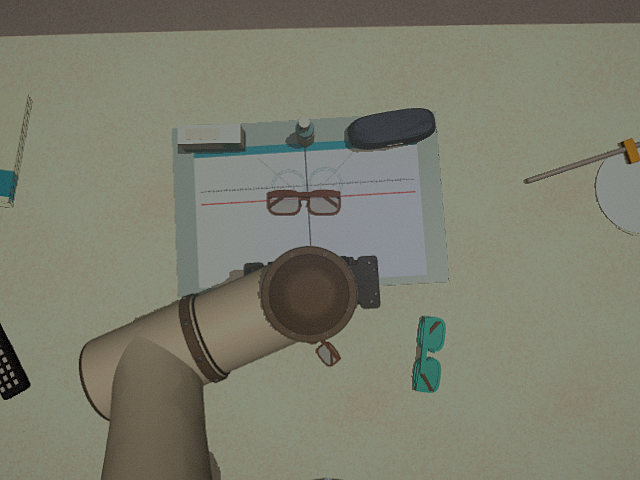

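Retracted like this, the top camera sees the spectacles at (304,203) unobstructed.

```bash
python3 - <<'E'
from h import *
report('top',(304,203),'t9');report('scene',(342,294))
E
```

```text
top score 0.72 | spec [0.6082 0.0333] -1.55 {'width': 0.1336, 'depth': 0.0469, 'n': 32.0} | rel mm [-8.   7.1] dyaw -4.18
scene score 0.87 | spec [0.6079 0.0336] -1.38 {'width': 0.135, 'depth': 0.0497, 'n': 35.0} | rel mm [-8.3  6.8] dyaw -3.89
```

View pics/t9.png

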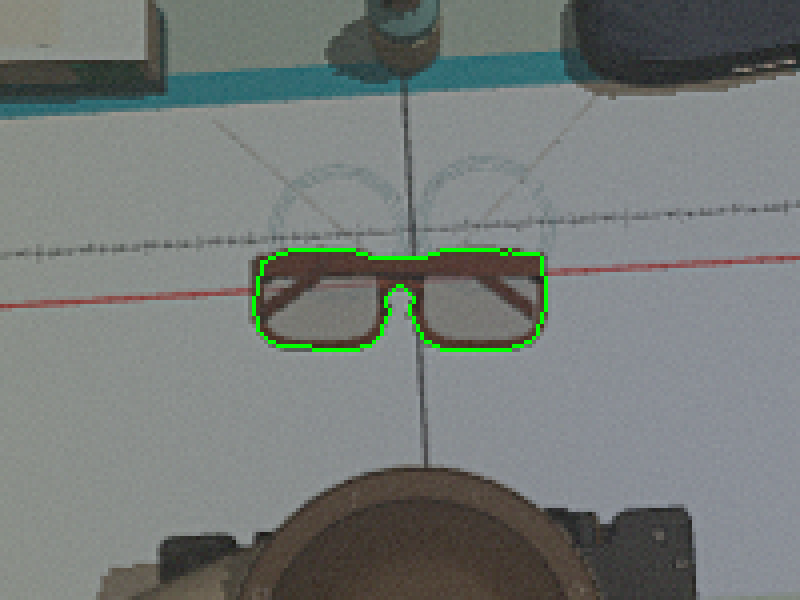

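```bash
python3 -c "
from h import *
plan(.613,.137,.098,2.55)"
```

```text
t 9.17 tcp [0.4627 0.0195 0.0952] F [ 0.31  0.37 -0.73] grip 0.681 yaw 2.48
row [-0.5176, 0.3695, -0.0102] [0.0001, -0.0005, -0.0004]
```

```bash
python3 -m creep '[[0,-0.1,0.3,-0.01,0,0,0],[0,-0.3,0.37,-0.01,0,0,0],[0,-0.518,0.37,-0.01,0,0,0],[0,-0.518,0.37,-0.01,0,0,0],[0,-0.518,0.37,-0.01,0,0,0]]'; python3 -c "
from h import *
plan(.613,.137,.0212,2.55)"
```

```text
time_s: 9.58
tcp_pos: [0.6155, 0.1384, 0.0963]
ee_rot: [[-0.999, -0.044, -0.003], [-0.044, 0.999, -0.001], [0.003, -0.001, -1.0]]
wrist_force: [0.9, 0.6, -0.4]
gripper_width: 0.387
t 9.58 tcp [0.6155 0.1384 0.0963] F [ 0.91  0.62 -0.42] grip 0.387 yaw 2.52
row [0.0077, -0.0042, 0.2502] [-0.0002, -0.0009, -0.0002]
```

```bash
python3 -m creep '[[0,0.008,0,0,0,0,0],[0,0.008,0,0.06,0,0,0],[0,0.008,0,0.12,0,0,0],[0,0.008,0,0.19,0,0,0],[0,0.008,0,0.249,0,0,0]]'; python3 - <<'E'
from h import *
plan(.613,.110,.0212,2.55)
report('scene',(342,294),'s10')
E
```

```text
time_s: 10.0
tcp_pos: [0.6125, 0.1377, 0.0188]
ee_rot: [[-0.999, -0.044, -0.006], [-0.044, 0.999, -0.003], [0.006, -0.002, -1.0]]
wrist_force: [-40.2, 20.6, 206.9]
gripper_width: 0.041
t 10.0 tcp [0.6125 0.1377 0.0188] F [-40.18  20.59 206.95] grip 0.041 yaw 2.51
row [0.0023, -0.0924, -0.0078] [-0.0007, -0.0018, -0.0002]
scene score 0.81 | spec [0.6107 0.0322] -4.25 {'width': 0.1352, 'depth': 0.0507, 'n': 28.0} | rel mm [-5.6  5.3] dyaw -6.76
```

View pics/s10.png

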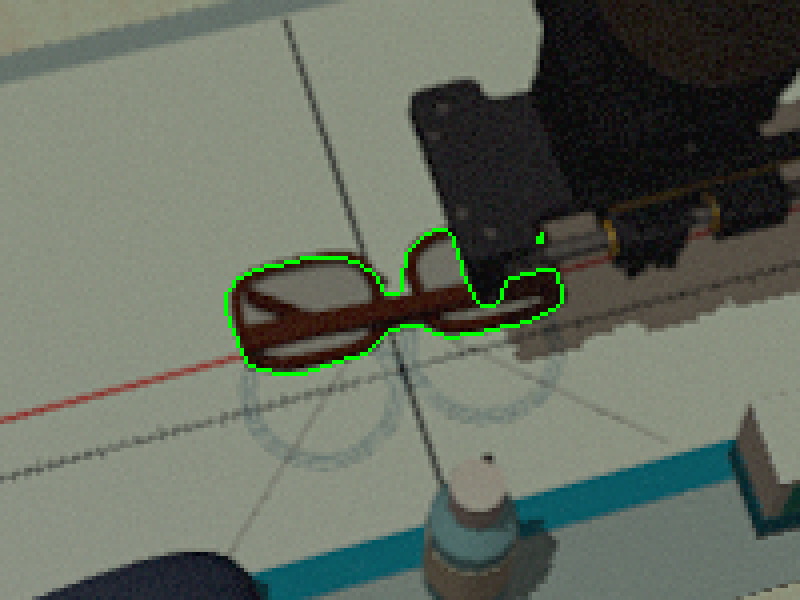

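The wrist force reads 207 N. The fingertips overshot the fast descent and pressed into the mat, which is over the 120 N limit. I'm lifting off at once and will report this; from here on I descend slowly.

```bash
python3 -m creep '[[0,0,0,-0.012,0,0,0],[0,0,0,-0.012,0,0,0]]'; python3 - <<'E'
from h import *
plan(.613,.110,.0212,2.55)
E
```

```text
time_s: 10.27
tcp_pos: [0.6132, 0.1381, 0.0225]
ee_rot: [[-0.999, -0.044, -0.006], [-0.044, 0.999, -0.003], [0.006, -0.003, -1.0]]
wrist_force: [0.1, 1.2, 0.4]
gripper_width: 0.006
t 10.27 tcp [0.6132 0.1381 0.0225] F [0.11 1.2  0.41] grip 0.006 yaw 2.54
row [0.0049, -0.0934, 0.0047] [-0.0009, -0.0018, -0.0]
```

```bash
python3 -m creep '[[0,0.003,-0.02,0.003,0,0,0],[0,0.003,-0.05,0.003,0,0,0],[0,0.003,-0.075,0.003,0,0,0],[0,0.003,-0.088,0.003,0,0,0],[0,0.003,-0.098,0.003,0,0,0]]'; python3 - <<'E'
from h import *
plan(.613,.110,.0212,2.55)
report('scene',(342,294),'s11')
E
```

```text
time_s: 10.68
tcp_pos: [0.6136, 0.1075, 0.0217]
ee_rot: [[-0.999, -0.043, -0.006], [-0.043, 0.999, -0.003], [0.006, -0.003, -1.0]]
wrist_force: [0.3, -0.3, 0.3]
gripper_width: 0.007
t 10.68 tcp [0.6136 0.1075 0.0217] F [ 0.32 -0.33  0.35] grip 0.007 yaw 2.48
row [0.0016, 0.0085, 0.0015] [-0.0009, -0.0019, -0.0004]
scene score 0.59 | spec [nan nan] -12.18 {'width': nan, 'depth': 0.0443, 'n': 10.0} | rel mm [nan nan] dyaw -14.69
  return _methods._mean(a, axis=axis, dtype=dtype,
  ret = ret.dtype.type(ret / rcount)
```

View pics/s11a.png

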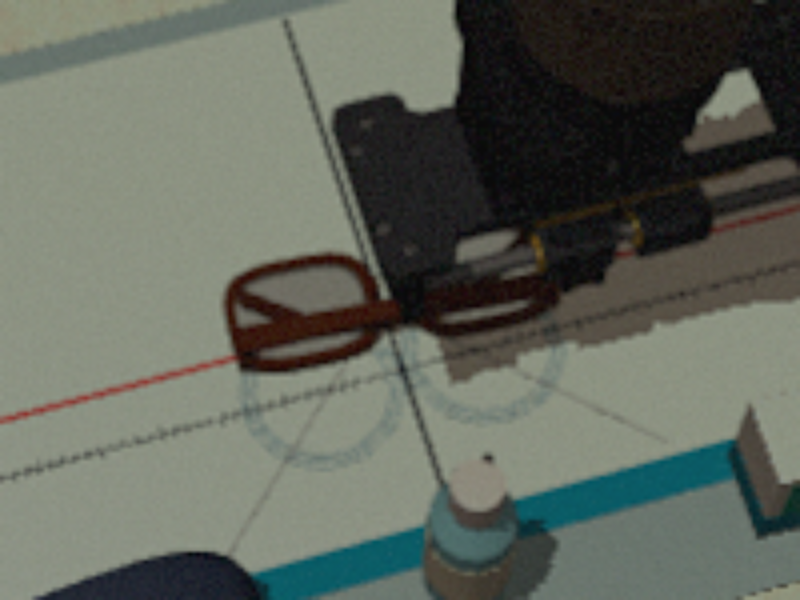

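```bash
python3 -m creep '[[0,0,-0.006,0.001,0,0,0],[0,0,-0.012,0.001,0,0,0],[0,0,-0.0175,0.001,0,0,0],[0,0,-0.0175,0.001,0,0,0],[0,0,0.01,0.001,0,0,0]]'; python3 -c "
from h import *
plan(.613,.110,.0212,2.55)"
python3 -m creep '[[0,0,0.06,0,0,0,0],[0,0,0.12,-0.03,0,0,0],[0,0,0.2,-0.12,0,0,0],[0,0,0.28,-0.2,0,0,0],[0,0,0.34,-0.25,0,0,0]]'; python3 - <<'E'
from h import *
report('scene',(342,294),'s12');report('top',(304,203),'t12')
plan(.505,.0217,.1,2.55)
E
```

```text
time_s: 11.2
tcp_pos: [0.6133, 0.11, 0.0214]
ee_rot: [[-0.999, -0.042, -0.006], [-0.042, 0.999, -0.003], [0.006, -0.003, -1.0]]
wrist_force: [-0.4, 0.2, 0.6]
gripper_width: 0.008
t 11.2 tcp [0.6133 0.11   0.0214] F [-0.44  0.17  0.6 ] grip 0.008 yaw 2.39
row [0.001, 0.0001, 0.0008] [-0.001, -0.002, -0.0009]
time_s: 11.62
tcp_pos: [0.6103, 0.215, 0.0988]
ee_rot: [[-0.999, -0.044, -0.003], [-0.044, 0.999, -0.002], [0.003, -0.002, -1.0]]
wrist_force: [0.9, -0.4, 0.1]
gripper_width: 0.007
scene score 0.83 | spec [0.6091 0.0264] -2.1 {'width': 0.1355, 'depth': 0.0493, 'n': 35.0} | rel mm [-7.5 -0.5] dyaw -4.61
top score 0.89 | spec [0.6091 0.0248] -0.48 {'width': 0.1316, 'depth': 0.0458, 'n': 34.0} | rel mm [-7.5 -1.4] dyaw -3.11
t 11.82 tcp [0.6089 0.2129 0.0959] F [-0.63 -0.15 -0.7 ] grip 0.007 yaw 2.45
row [0.3732, -0.6219, -0.0092] [-0.0009, -0.0022, -0.0005]
```

View pics/s12.png

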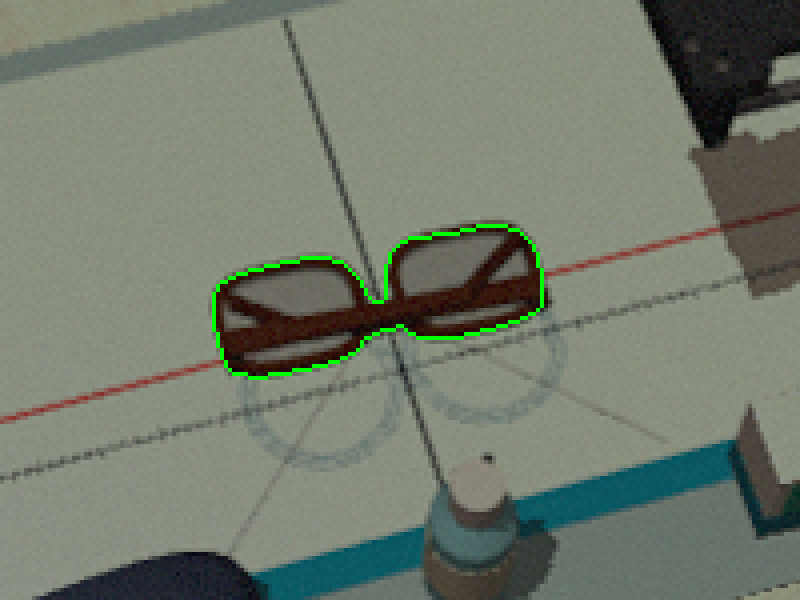

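View pics/t12.png

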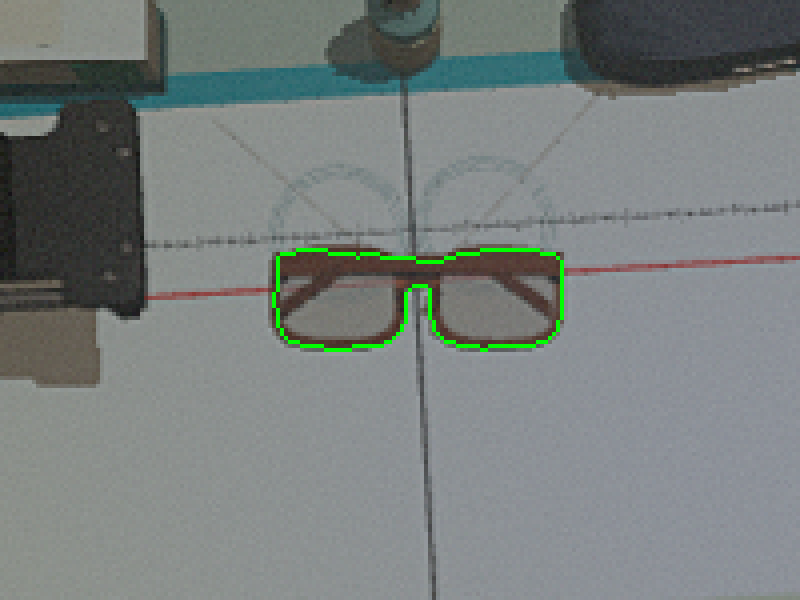

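```bash
python3 -m creep '[[0.68,0.2,-0.3,-0.01,0,0,0],[0.68,0.2,-0.63,-0.01,0,0,0],[0.68,0.2,-0.63,-0.01,0,0,0],[0.68,0.2,-0.63,-0.01,0,0,0],[0.68,0.2,-0.63,-0.01,-0.001,-0.002,0]]'; python3 -c "
from h import *
plan(.555,.0243,.03,2.57)"
```

```text
time_s: 12.23
tcp_pos: [0.5545, 0.0181, 0.0983]
ee_rot: [[-0.999, -0.041, -0.005], [-0.041, 0.999, -0.001], [0.005, -0.001, -1.0]]
wrist_force: [0.2, 0.4, 0.6]
gripper_width: 0.296
t 12.23 tcp [0.5545 0.0181 0.0983] F [0.21 0.44 0.61] grip 0.296 yaw 2.34
row [-0.0036, 0.0207, 0.2278] [-0.0002, -0.0015, -0.0013]
```

```bash
python3 -m creep '[[0.68,0,0.02,0.05,0,-0.0015,-0.001],[0.68,0,0.02,0.1,0,-0.0015,-0.001],[0.68,0,0.02,0.15,0,-0.0015,-0.001],[0.68,0,0.02,0.19,0,-0.0015,-0.001],[0.68,0,0.02,0.21,0,-0.0015,-0.001]]'; python3 -m creep '[[0.68,0,0,0,0,0,0],[0.68,0,0,0.005,0,0,0]]'; python3 -c "
from h import *
plan(.555,.0243,.0215,2.57)"
```

```text
time_s: 12.65
tcp_pos: [0.5515, 0.0224, 0.0325]
ee_rot: [[-0.999, -0.042, -0.006], [-0.042, 0.999, -0.002], [0.006, -0.002, -1.0]]
wrist_force: [-0.0, 0.2, 0.9]
gripper_width: 0.646
time_s: 12.82
tcp_pos: [0.5505, 0.0215, 0.03]
ee_rot: [[-0.999, -0.041, -0.009], [-0.041, 0.999, -0.003], [0.009, -0.003, -1.0]]
wrist_force: [0.1, 0.4, -0.4]
gripper_width: 0.677
t 12.82 tcp [0.5505 0.0215 0.03  ] F [ 0.06  0.36 -0.37] grip 0.677 yaw 2.34
row [-0.0157, 0.0086, 0.0281] [-0.0008, -0.0028, -0.0013]
```

```bash
python3 -m creep '[[0.68,0,0.009,0.006,-0.001,-0.003,-0.0013],[0.68,0,0.009,0.012,-0.001,-0.003,-0.0013],[0.68,0,0.009,0.018,-0.001,-0.003,-0.0013],[0.68,0,0.009,0.023,-0.001,-0.003,-0.0013],[0.68,0,0.009,0.026,-0.001,-0.003,-0.0013]]'; python3 -c "
from h import *
plan(.575,.0252,.0215,2.57)"
```

```text
time_s: 13.23
tcp_pos: [0.5504, 0.0244, 0.0223]
ee_rot: [[-0.999, -0.045, 0.001], [-0.045, 0.999, 0.001], [-0.001, 0.001, -1.0]]
wrist_force: [0.2, -0.1, 0.1]
gripper_width: 0.681
t 13.23 tcp [0.5504 0.0244 0.0223] F [ 0.15 -0.08  0.13] grip 0.681 yaw 2.58
row [-0.0821, -0.0009, 0.0028] [0.0002, 0.0003, 0.0001]
```

```bash
python3 -m creep '[[0.68,-0.02,-0.001,0.002,0,0,0],[0.68,-0.04,-0.001,0.002,0,0,0],[0.68,-0.06,-0.001,0.002,0,0,0],[0.68,-0.075,-0.001,0.002,0,0,0],[0.68,-0.088,-0.001,0.002,0,0,0]]'; python3 -m creep '[[0.68,-0.01,0,0.001,0,0,0],[0.68,-0.02,0,0.001,0,0,0],[0.68,-0.03,0,0.001,0,0,0],[0.68,-0.04,0,0.001,0,0,0],[0.68,-0.05,0,0.001,0,0,0]]'; python3 - <<'E'
from h import *
plan(.600,.0263,.0215,2.57)
report('scene',(342,310),'s13')
E
```

```text
time_s: 13.65
tcp_pos: [0.5775, 0.0253, 0.0217]
ee_rot: [[-0.999, -0.045, 0.001], [-0.045, 0.999, 0.001], [-0.001, 0.001, -1.0]]
wrist_force: [0.2, 0.1, 0.3]
gripper_width: 0.681
time_s: 14.07
tcp_pos: [0.5928, 0.0259, 0.0214]
ee_rot: [[-0.999, -0.045, 0.001], [-0.045, 0.999, 0.001], [-0.001, 0.001, -1.0]]
wrist_force: [0.4, 0.3, -0.7]
gripper_width: 0.682
t 14.07 tcp [0.5928 0.0259 0.0214] F [ 0.36  0.25 -0.67] grip 0.682 yaw 2.57
row [-0.0242, 0.0002, -0.0003] [0.0002, 0.0003, 0.0]
scene score 0.55 | spec [0.6283 0.0281] 1.9 {'width': 0.1355, 'depth': 0.0493, 'n': 35.0} | rel mm [11.8  0.4] dyaw -0.61
```

View pics/s13a.png

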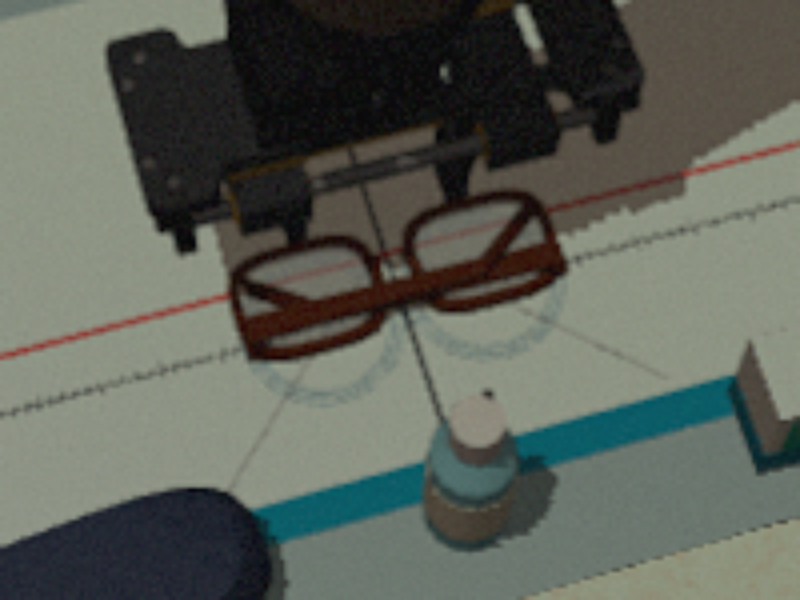

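```bash
python3 -m creep '[[0.68,-0.009,0,0,0,0,0],[0.68,-0.018,0,0,0,0,0],[0.68,-0.027,0,0,0,0,0],[0.68,-0.033,0,0,0,0,0],[0.68,-0.033,0,0,0,0,0]]';python3 -m creep '[[0.68,0.01,0,0,0,0,0],[0.68,0.08,0,0,0,0,0],[0.68,0.2,0,-0.02,0,0,0],[0.68,0.35,0,-0.1,0,0,0],[0.68,0.45,0,-0.2,0,0,0]]'; python3 - <<'E'
from h import *
plan(.600,.0263,.0215,2.57)
for i in range(2):
    report('scene',(344,315),'s14');report('top',(306,185),'t14')
E
```

```text
time_s: 14.58
tcp_pos: [0.6036, 0.0265, 0.0215]
ee_rot: [[-0.999, -0.045, 0.002], [-0.045, 0.999, 0.001], [-0.002, 0.001, -1.0]]
wrist_force: [-0.2, -0.3, -0.8]
gripper_width: 0.681
time_s: 15.0
tcp_pos: [0.4714, 0.0196, 0.0727]
ee_rot: [[-0.999, -0.044, -0.005], [-0.044, 0.999, -0.001], [0.005, -0.001, -1.0]]
wrist_force: [-0.0, 0.4, 1.3]
gripper_width: 0.681
t 15.0 tcp [0.4714 0.0196 0.0727] F [-0.03  0.37  1.31] grip 0.681 yaw 2.51
row [-0.4302, 0.0037, 0.1686] [-0.0004, -0.0016, -0.0003]
scene score 0.56 | spec [0.6392 0.0284] 2.45 {'width': 0.134, 'depth': 0.049, 'n': 35.0} | rel mm [22.7  0.2] dyaw -0.06
top score 0.73 | spec [0.638  0.0291] 1.87 {'width': 0.1337, 'depth': 0.0502, 'n': 32.0} | rel mm [21.5  1.5] dyaw -0.76
scene score 0.84 | spec [0.6395 0.0284] 2.72 {'width': 0.1334, 'depth': 0.0485, 'n': 34.0} | rel mm [23.   0.1] dyaw 0.21
top score 0.89 | spec [0.6382 0.0289] 2.03 {'width': 0.1341, 'depth': 0.0488, 'n': 33.0} | rel mm [21.7  1.3] dyaw -0.6
```

View pics/s14.png

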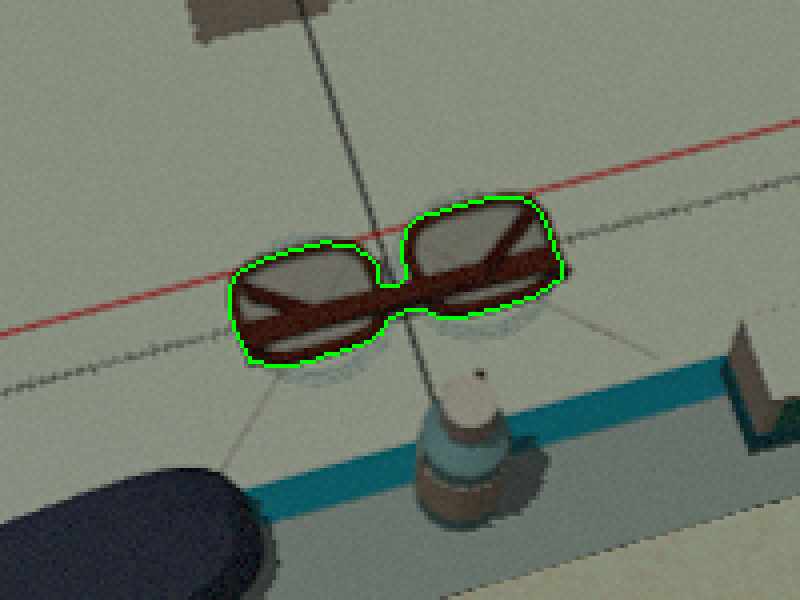

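View pics/t14a.png

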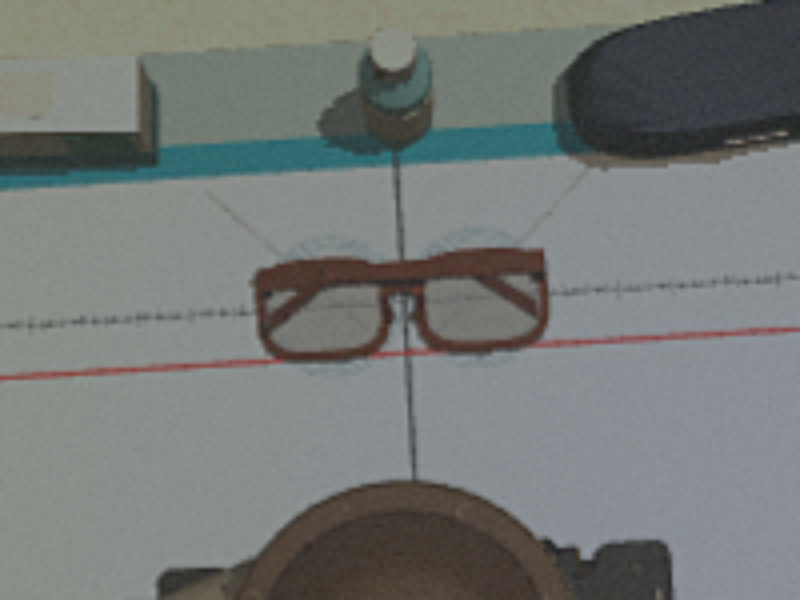

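Both cameras put the rims about 2 mm short of the red line, with yaw and centring good. I'll push another 2 mm.

```bash
python3 -c "
from h import *
plan(.585,.0252,.035,2.57)"
```

```text
t 15.4 tcp [0.4764 0.0208 0.0739] F [0.08 0.06 0.41] grip 0.678 yaw 2.56
row [-0.3621, -0.0016, 0.13] [0.0001, 0.0004, -0.0001]
```

```bash
python3 -m creep '[[0.68,-0.08,0,0.03,0,0,0],[0.68,-0.16,0,0.06,0,0,0],[0.68,-0.24,0,0.1,0,0,0],[0.68,-0.32,0,0.125,0,0,0],[0.68,-0.35,-0.0016,0.13,0,0,0]]'; python3 -m creep '[[0.68,0,0,0,0,0,0]]'; python3 -c "
from h import *
plan(.585,.0256,.0215,2.57)"
```

```text
time_s: 15.82
tcp_pos: [0.584, 0.0249, 0.0321]
ee_rot: [[-0.999, -0.044, -0.0], [-0.044, 0.999, -0.001], [0.0, -0.001, -1.0]]
wrist_force: [0.1, 0.5, 0.5]
gripper_width: 0.682
time_s: 15.9
tcp_pos: [0.5856, 0.0247, 0.0303]
ee_rot: [[-0.999, -0.044, -0.001], [-0.044, 0.999, -0.001], [0.001, -0.001, -1.0]]
wrist_force: [0.5, 0.2, -0.1]
gripper_width: 0.682
t 15.9 tcp [0.5856 0.0247 0.0303] F [ 0.47  0.17 -0.12] grip 0.682 yaw 2.49
row [0.0017, 0.003, 0.0295] [-0.0004, -0.0005, -0.0004]
```

```bash
python3 -m creep '[[0.68,0,0.003,0.006,0,0,0],[0.68,0,0.003,0.012,0,0,0],[0.68,0,0.003,0.019,0,0,0],[0.68,0,0.003,0.025,0,-0.0005,-0.0004],[0.68,0,0.003,0.028,0,-0.0005,-0.0004]]'; python3 -c "
from h import *
plan(.6057,.0265,.0215,2.57)"
```

```text
time_s: 16.32
tcp_pos: [0.5848, 0.0257, 0.0221]
ee_rot: [[-0.999, -0.045, -0.0], [-0.045, 0.999, -0.001], [0.0, -0.001, -1.0]]
wrist_force: [-0.8, -0.3, 0.4]
gripper_width: 0.682
t 16.32 tcp [0.5848 0.0257 0.0221] F [-0.8  -0.28  0.37] grip 0.682 yaw 2.58
row [-0.0698, -0.0003, 0.002] [-0.0003, -0.0, 0.0001]
```

```bash
python3 -m creep '[[0.68,-0.02,0,0.001,0,0,0],[0.68,-0.04,0,0.001,0,0,0],[0.68,-0.055,0,0.001,0,0,0],[0.68,-0.065,0,0.001,0,0,0],[0.68,-0.07,0,0.001,0,0,0]]';python3 -c "
from h import *
plan(.6057,.0265,.0215,2.57)"
```

```text
time_s: 16.73
tcp_pos: [0.6064, 0.0266, 0.0219]
ee_rot: [[-0.999, -0.045, 0.0], [-0.045, 0.999, -0.001], [-0.0, -0.001, -1.0]]
wrist_force: [-0.6, -0.3, 0.2]
gripper_width: 0.684
t 16.73 tcp [0.6064 0.0266 0.0219] F [-0.61 -0.33  0.19] grip 0.684 yaw 2.57
row [0.0023, -0.0003, 0.0012] [-0.0003, 0.0, 0.0]
```

```bash
python3 -m creep '[[0.68,0.01,0,0,0,0,0],[0.68,0.08,0,0,0,0,0],[0.68,0.2,0,-0.02,0,0,0],[0.68,0.35,0,-0.1,0,0,0],[0.68,0.47,0,-0.2,0,0,0]]';python3 -m creep '[[0.68,0.05,0,-0.1,0,0,0],[0.68,0.05,0,-0.2,0,0,0]]'; python3 - <<'E'
from h import *
for i in range(2):
    report('scene',(344,315),'s15');report('top',(306,185),'t15')
for c in('top','scene'):
  for t in('case','lens_carton','spray'): print(c,t,[(round(d['score'],2),[round(float(v)*k) for v,k in zip(d['rect'],(640,480,640,480))]) for d in r.recognise(c,t)][:1])
E
```

```text
time_s: 17.15
tcp_pos: [0.4729, 0.0199, 0.0714]
ee_rot: [[-0.999, -0.044, -0.006], [-0.044, 0.999, -0.003], [0.006, -0.003, -1.0]]
wrist_force: [0.5, -0.0, 1.5]
gripper_width: 0.677
time_s: 17.32
tcp_pos: [0.4527, 0.0181, 0.1315]
ee_rot: [[-0.999, -0.044, -0.013], [-0.043, 0.999, -0.004], [0.013, -0.004, -1.0]]
wrist_force: [1.8, 0.7, -0.7]
gripper_width: 0.679
scene score 0.71 | spec [0.6428 0.0288] 2.15 {'width': 0.1327, 'depth': 0.0473, 'n': 36.0} | rel mm [26.3  0.4] dyaw -0.36
top score 0.78 | spec [0.6413 0.0291] 2.7 {'width': 0.1337, 'depth': 0.048, 'n': 32.0} | rel mm [24.8  1.3] dyaw 0.07
scene score 0.64 | spec [0.6422 0.0285] 2.76 {'width': 0.1341, 'depth': 0.049, 'n': 35.0} | rel mm [25.7  0.2] dyaw 0.25
top score 0.82 | spec [0.6418 0.0293] 2.66 {'width': 0.1335, 'depth': 0.0477, 'n': 32.0} | rel mm [25.3  1.6] dyaw 0.03
top case [(0.61, [344, 105, 435, 152])]
top lens_carton [(0.96, [178, 119, 246, 155])]
top spray [(0.96, [297, 115, 314, 145])]
scene case [(0.82, [201, 359, 309, 422])]
scene lens_carton [(0.87, [425, 307, 505, 350])]
scene spray [(0.97, [347, 334, 373, 375])]
```

View pics/s15a.png

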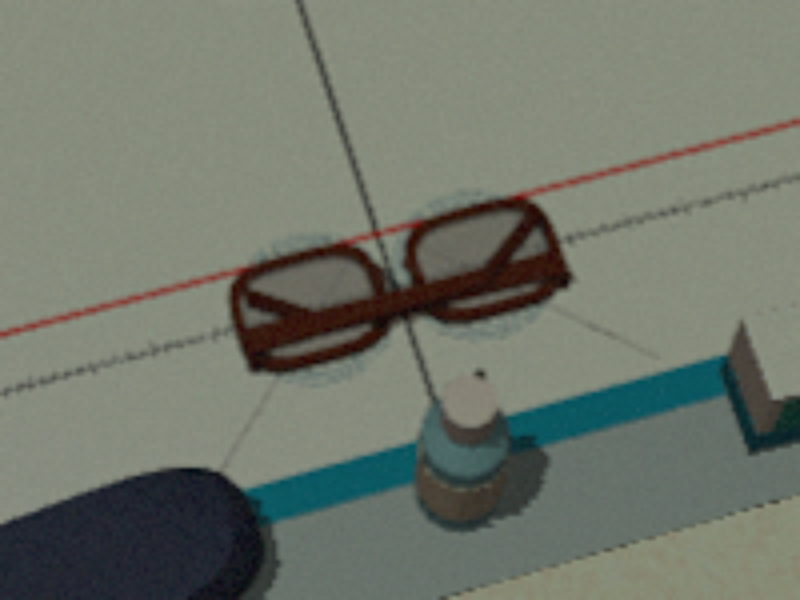

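View pics/t15a.png

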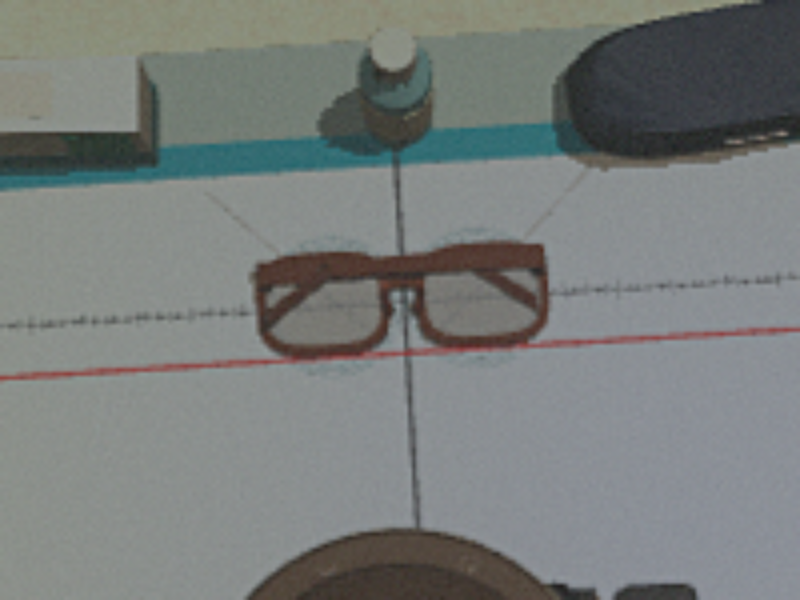

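Both lower rims lie on the red line in both views, the bridge is on the centre line, and the arm is clear. The case, carton and spray are detected where they stood, so I'm handing in.

```bash
python3 -c "
from station import r
print(r.finish_job(), r.sense()['time_s'])"
```

```text
the job is handed in; nothing more can be done
the job is handed in; nothing more can be done
```

The spectacles ended up where they were asked to be, but the wrist force went over the 120 N limit once, so by the rules this attempt probably counts as failed.

**What I did:** I pushed the larger brown pair with fingertips only, flat on the mat. First came a sideways push, then a two-finger push to straighten them. I corrected by 7 mm from the left, then pushed with two fingers up to the red line, with a last 2 mm touch-up. The gripper was clear when I handed in, about 18 s in.

**Last checks:**

| Check | Top camera | Scene camera |
|---|---|---|
| Lower rims past the red line | 1 mm | 2 mm |
| Bridge left of the centre line | about 1.5 mm | about 0.3 mm |
| Yaw error | under 0.1° | -0.4° and +0.3° on two readings |

- **Rim position:** the detected outlines run about 1 mm inside the true edge, so the rims are probably closer to the line than the table says. In the pictures they lie on it.
- **Bystanders:** the case, carton and spray were detected in the same places as at the start, within a few pixels.

**What failed:** at about t = 10.0 s I lowered the closed gripper too fast beside the spectacles. The fingertips hit the mat and the wrist force read about 207 N. I lifted off at once and descended slowly after that. The other readings I took stayed at or below about 7 N.

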